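# Roll the slats of a hot-pan rest home

### The job

Take the hand roller from its stand and roll it along the slatted hot-pan rest, with a steady downward press of about 12 N and never more than 22 N, until all eight slats have gone fully down onto their bed from end to end. Then hang the roller back upright in its stand and let go. Press the slats only with the rolling wheel, not with the gripper, do not tip the roller over, and leave the other things on the worktop where they are.

Things in the scene. Friction and masses are not known exactly. Their poses are not given: they have to be found in the camera images.
- panrest: slatted hot-pan rest fixed on the worktop: an open-ended channel 176 mm long (its x), 120 mm wide (its y), with side rails 8 mm thick (inner faces 104 mm apart, tops 36 mm above the worktop) and eight steel slats lying across between them. Origin: centre of its underside, on the worktop; z up
- underlay_mid (a point): middle of the pan rest, 20 mm above its origin. The slats lie on a springy underlay that gives about 1 mm per 6 N and springs back. It was shimmed by the fitter; its level and slope are NOT measured: tops of fully seated, unloaded slats at mid-length lie 14 to 33 mm above the worktop, and the bed falls or rises along x by up to 0.06 rad (4 mm up or down at the end slats)
- roller: hand roller, about 0.38 kg. Origin: lowest point of its wheel when upright; z up along the handle, y along the axle, rolls along its x. Wooden wheel 50 mm diameter, 50 mm wide, turning freely; fork legs, outer faces 65 mm apart; steel yoke plate 44 (x) by 100 mm (y), from 54 to 62 mm above the origin. Starts hanging upright in its stand, wheel 2 mm clear of the base
- handle (a point): middle of the roller's wooden handle, 89 mm above the roller's origin: a block 24 mm (x) by 36 mm (y) by 54 mm tall standing on the yoke plate; grip it across its 24 mm, fingers on its +x and -x sides, from above
- stand: wooden stand fixed on the worktop: base 70 (x) by 120 (y) by 6 mm, two uprights 60 (x) by 12 mm (y), tops 62 mm above the worktop, at y = +45 and -45 mm (inner faces 78 mm apart). Origin: centre of its underside; z up. The roller hangs between them, yoke ends on their tops, its origin 8 mm above the stand's, their y axes parallel (either way round)
- wheel (a joint): turn of the roller's wheel about its axle (rad), 0 at the start; 40 rad for each metre rolled, sign according to direction
- slat1 (a joint): height (m) of slat 1 above its fully seated place; 0 = seated, starts 0.003 to 0.004 proud. Steel slat 18.5 mm (x) by 100 mm (y), 5 mm thick, slat centre at x = -70 mm in the pan rest's frame; it slides straight down when pressed with more than about 7 N (more for faster: about 1.5 N extra per 10 mm/s) and stays where it is left; the same for all eight slats
- slat2 (a joint): height (m) of slat 2 above its fully seated place; 0 = seated, starts 0.003 to 0.004 proud. Steel slat 18.5 mm (x) by 100 mm (y), 5 mm thick, slat centre at x = -50 mm in the pan rest's frame
- slat3 (a joint): height (m) of slat 3 above its fully seated place; 0 = seated, starts 0.003 to 0.004 proud. Steel slat 18.5 mm (x) by 100 mm (y), 5 mm thick, slat centre at x = -30 mm in the pan rest's frame
- slat4 (a joint): height (m) of slat 4 above its fully seated place; 0 = seated, starts 0.003 to 0.004 proud. Steel slat 18.5 mm (x) by 100 mm (y), 5 mm thick, slat centre at x = -10 mm in the pan rest's frame
- slat5 (a joint): height (m) of slat 5 above its fully seated place; 0 = seated, starts 0.003 to 0.004 proud. Steel slat 18.5 mm (x) by 100 mm (y), 5 mm thick, slat centre at x = 10 mm in the pan rest's frame
- slat6 (a joint): height (m) of slat 6 above its fully seated place; 0 = seated, starts 0.003 to 0.004 proud. Steel slat 18.5 mm (x) by 100 mm (y), 5 mm thick, slat centre at x = 30 mm in the pan rest's frame
- slat7 (a joint): height (m) of slat 7 above its fully seated place; 0 = seated, starts 0.003 to 0.004 proud. Steel slat 18.5 mm (x) by 100 mm (y), 5 mm thick, slat centre at x = 50 mm in the pan rest's frame
- slat8 (a joint): height (m) of slat 8 above its fully seated place; 0 = seated, starts 0.003 to 0.004 proud. Steel slat 18.5 mm (x) by 100 mm (y), 5 mm thick, slat centre at x = 70 mm in the pan rest's frame
- spice_jar: bystander: capped spice jar, 40 mm diameter, 75 mm tall, standing between the task's things; origin at the centre of its underside
- bowl: bystander: white mixing bowl, 170 mm diameter, 90 mm tall; origin at the centre of its underside
- jug: bystander: clear measuring jug with a side handle, 110 mm diameter, 130 mm tall; origin at the centre of its underside
- notebook: bystander: closed notebook lying flat, 105 x 148 x 12 mm; origin at the centre of its underside
- measure: bystander: small white measuring cup, 60 mm diameter, 45 mm tall; origin at the centre of its underside
There are look-alikes about, which are no part of the job. Leave any blue or turquoise look-alike of the stand alone.

How it is judged (in metres and radians):
On the way, in this order (a step that is already met when the one before it is completed fails the run):
1. the roller is lifted out of its stand (z of roller in the frame of stand above 0.06 m), for 0.1 s.
2. the wheel has rolled at least 60 mm while pressing on the slats (contact force between roller and panrest above 3 N and (value of joint wheel above 2.4 rad or value of joint wheel below -2.4 rad)).
3. all eight slats are down (value of joint each of slat1, slat2, slat3, slat4, slat5, slat6, slat7, slat8 below 0.0015 m), for 0.2 s.
At the end, for the whole second after the job is handed in: every slat is within 1.5 mm of its fully seated place, and the roller hangs at rest and released in its stand: upright within 0.1 rad, within 20 mm of the stand's middle, its yoke plate lying on both uprights (origin 8 mm, give or take 4 mm, above the stand's origin), in line with it within 0.25 rad (all of step 3 and horizontal distance between roller and stand below 0.02 m and z of roller in the frame of stand between 0.004 and 0.012 m and angle between roller's own z axis and vertical below 0.1 rad and angle between the y axis of roller and the y axis of stand, either way round below 0.25 rad and linear speed of roller below 0.02 m/s); the robot touches nothing.
It fails at once if the roller presses on the pan rest with more than 22 N (contact force between roller and panrest above 22 N).
It fails at once if the gripper or arm touches the pan rest (contact force between any of the fingers, the arm and panrest above 1 N).
It fails at once if the roller is tipped over (angle between roller's own z axis and vertical above 0.7 rad).
It fails at once if a bystander is pushed more than 30 mm (distance of any of spice_jar, bowl, jug, notebook, measure from where it was at the start of the episode above 0.03 m).
It also fails if it takes over 72 s, if anything falls off the work surface, if the arm or the gripper's body presses on something with over 40 N, if the wrist force passes 120 N, or if a joint passes its speed limit or range.

### The arm

A 6-joint arm with a two-finger parallel gripper is mounted at the origin on the work surface. World frame = base frame: x ahead of the robot, y to its left, z up, the work surface at z = 0. Lengths are in mm, angles in rad, forces in N, time in s.
With the tool pointing down it reaches from about 350 to 875 mm from the base axis. Payload 4.2 kg.
Tool frame: the origin (TCP) lies on the centre line of the jaws, within the pads' length; the fingertips stand 25 mm ahead of it and the grasp point (between the pads) lies 6 mm ahead of it; z points along the fingers, y is the direction in which the jaws open and shut (so a half turn about z gives the same grasp; the last joint's range is limited). The gripper opens to 85 mm and grips with 20 to 120 N. Pads are 22 mm wide; open, the fingers measure 114 mm over their backs; the gripper's body (76 mm by 85 mm) begins 54 mm behind the grasp point. The pads swing forward as they close: fully open they stand 13 mm farther back than shut.
Start: joints at [1.408, 0.385, 0.008, 0, -1.194, -0.259], TCP at [255.844, 570.213, 256.312] pointing down, gripper open.
Joint ranges: [-3.14, 3.14], [-1.21, 2.06], [-1.07, 1.41], [-3.16, 2.05], [-2.99, -0.16], [-3.1, 3.1]. Speed limits (rad/s): [2.79, 2.79, 3.14, 3.14, 3.14, 3.14].

### API

Orientations are given as a unit quaternion [x, y, z, w].
In Python, from bench import arm gives the robot as it stands.
- The arm moves only by the tool drive_tool, never from a script. Its argument "plan" is a list of rows, each a list of 2 entries, a list of its own where there are three numbers: the shift along the tool's x, y, z in m, then the turn about the tool's z in degrees. A call has 1 to 12 rows; each row shifts and turns the commanded pose from where the row before left it, along the tool's axes as they then stand; what a row does not reach is not made up. A row lasts 1/8 s, in which the tool goes at most 62.5 mm and 10.7 degrees, less where a joint would pass 70% of its speed; a pose out of reach is approached as far as the arm can. A call with a gripper value outside its range is refused whole. "fingers" is the closure, from -1 (fully open) to 1 (shut), so that 0 is half open, set as the call begins (left out, the last holds). The fingers move at their own pace and stop on an object; the grip force is fixed at half the most. Time passes only in rows, so rows that do not move let the fingers close. It gives the time, the measured TCP pose, the force and the opening at its end, in the units of the state.
- arm.read_state(): the state, without advancing time (a new reading comes with each control period).
- arm.get_image(name): name is "side" or "top" or "wrist"; returns a dict with "image" (400x640x3 uint8, red, green, blue), "K" (3x3 intrinsics, pixels), "dist" ([k1, k2, p1, p2, k3] as OpenCV has them; the pictures are not rectified), "R" (3x3) and "t" (3): a world point X has camera coordinates R X + t. Camera axes: x right, y down, z forward; pixel columns grow to the right and rows downward; lengths in mm; the calibration is good to about 2 mm. A picture is of the moment at which its call begins. There is no depth.
- arm.job_done(): hands the job in, once; it reports no verdict.
The state is a dict: "clock": time; "joints": joint angles; "joint_vel": joint speeds; "joint_efforts": joint torques, N m; "position": TCP position; "ee_rot": TCP orientation; "contact_force": force on the tool from outside, world axes, zero at the start; "wrist_torque": the same for the moment, N m; "gripper_width": finger opening in mm.
Only numpy, scipy, OpenCV 4.12 (cv2) and the standard library are available. Lean on these libraries where they do the work, as an engineer would, in place of code of your own. Each camera call takes 0.05 s, during which the arm holds its last target.

## Working session

There is one attempt and no reset: what is moved stays moved. The work goes in short steps, Python scripts to look and compute and a tool call to move; the robot and the scene stay as the last step left them, time stands still between calls to the robot, and variables do not carry over. Pictures are saved under pics/ and viewed, and the job is handed in when it is done.

Besides the shell and the picture viewer there is one more tool, called as name(argument=value, ...) on one line, values as JSON. drive_tool: Moves the arm, as the interface text tells. Its arguments: {"type":"object","properties":{"plan":{"type":"array"},"fingers":{"type":"number"}},"required":["plan"]}

```bash
ls; mkdir -p pics; python3 - <<'E'
from bench import arm
import cv2,pickle
s=arm.read_state();print(s)
for n in("side","top","wrist"):
    d=arm.get_image(n);cv2.imwrite(f"pics/{n}0.png",d["image"][:,:,::-1]);pickle.dump(d,open(f"{n}0.pkl","wb"));print(n,d["K"],d["dist"],d["R"],d["t"])
E
```

```text
pics
{'clock': 0.0, 'joints': array([ 1.40761114e+00,  3.85549040e-01,  6.59237156e-03, -5.18403504e-04,
       -1.19398995e+00, -2.58590699e-01]), 'joint_vel': array([-0.00070245, -0.00092597,  0.00010892,  0.00078342,  0.00061239,
       -0.00115718]), 'joint_efforts': array([-9.45586071e-04, -3.92289484e+01,  1.88400221e+01,  4.18636188e+00,
       -4.72374202e-03, -7.01245270e-06]), 'position': array([255.62514763, 569.73723466, 255.21008892]), 'ee_rot': array([ 9.77824812e-01, -2.09421641e-01, -1.89372622e-04,  1.08541049e-03]), 'contact_force': array([-0.48975974,  0.36432651,  0.18546143]), 'wrist_torque': array([0.04738729, 0.0152485 , 0.00716855]), 'gripper_width': 85.52040126752985}
side [[447.08876271   0.         319.27788748]
 [  0.         447.08876271 200.70930056]
 [  0.           0.           1.        ]] [0.04152607 0.         0.         0.         0.        ] [[-0.76486991 -0.64398817  0.01591438]
 [-0.47208326  0.54354573 -0.69404282]
 [ 0.43830517 -0.53836538 -0.7197578 ]] [323.79612106 388.08746096 713.21945841]
top [[467.56264863   0.         323.37386955]
 [  0.         467.56264863 195.04864144]
 [  0.           0.           1.        ]] [-0.01317138  0.          0.          0.          0.        ] [[-0.00613823 -0.99990556  0.0122964 ]
 [-0.99128248  0.00446598 -0.13167799]
 [ 0.13161064 -0.01299748 -0.99121628]] [-153.24608527  553.25526046 1213.11582208]
wrist [[310.69966491   0.         318.26753876]
 [  0.         310.69966491 195.71399352]
 [  0.           0.           1.        ]] [-0.05648806  0.          0.          0.          0.        ] [[-0.40950649 -0.91230341  0.00263213]
 [-0.86234083  0.38801823  0.32528472]
 [-0.29777968  0.13093641 -0.94561246]] [624.12869164 -42.05338558 382.10005031]
```

View pics/side0.png

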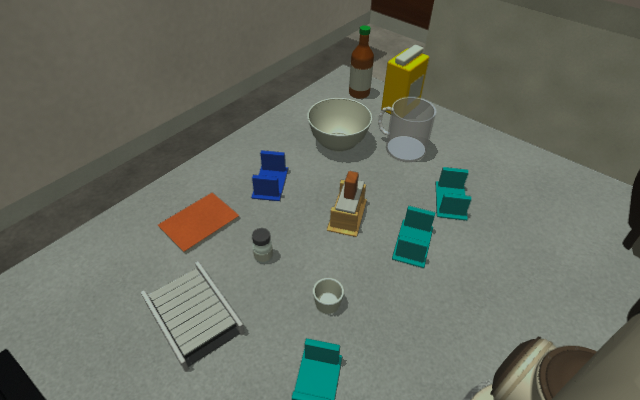

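View pics/top0.png

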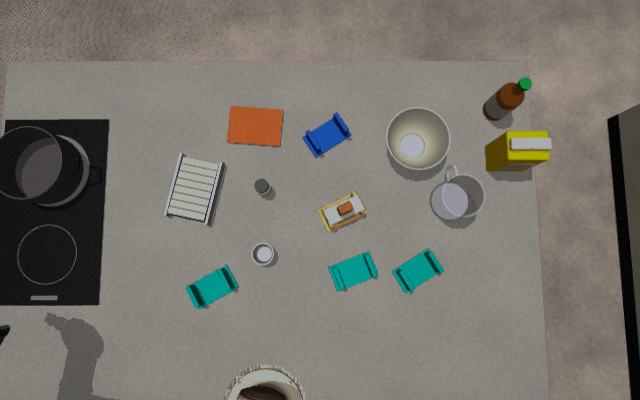

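View pics/wrist0.png

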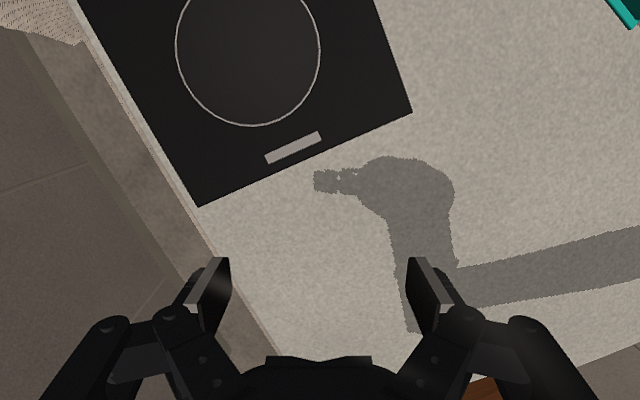

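The roller hangs in the wooden stand at top (343,210), side (348,205). Possible mix-ups in the top view are the blue stand (327,135) and the turquoise stands (213,287), (353,271) and (418,270), all empty. The pan rest is at (195,188). I choose the wooden stand and will check it in close crops.

```bash
cat > h.py <<'E'
import numpy as np,cv2,pickle
from bench import arm
def ray(d,px):
    u=cv2.undistortPoints(np.array([[px]],float),d["K"],np.array(d["dist"]))[0,0]
    R=np.array(d["R"]);c=-R.T@np.array(d["t"]);v=R.T@np.array([u[0],u[1],1]);return c,v/np.linalg.norm(v)
def atz(d,px,z):
    c,v=ray(d,px);return c+v*(z-c[2])/v[2]
def tri(obs):
    A=np.zeros((3,3));b=np.zeros(3)
    for d,px in obs:
        c,v=ray(d,px);P=np.eye(3)-np.outer(v,v);A+=P;b+=P@c
    X=np.linalg.solve(A,b);return X,[float(np.linalg.norm((np.eye(3)-np.outer(ray(d,p)[1],ray(d,p)[1]))@(X-ray(d,p)[0]))) for d,p in obs]
def proj(d,X):
    r=cv2.Rodrigues(np.array(d["R"]))[0];return cv2.projectPoints(np.array(X,float).reshape(-1,1,3),r,np.array(d["t"]),d["K"],np.array(d["dist"]))[0].reshape(-1,2)
def ld(n): return pickle.load(open(n+".pkl","rb"))
def snap(n,tag):
    d=arm.get_image(n);pickle.dump(d,open(f"{n}{tag}.pkl","wb"));cv2.imwrite(f"pics/{n}{tag}.png",d["image"][:,:,::-1]);return d
def crop(d,x,y,w,h,s,name):
    cv2.imwrite("pics/"+name,cv2.resize(d["image"][y:y+h,x:x+w,::-1],None,fx=s,fy=s,interpolation=cv2.INTER_CUBIC))
E
python3 - <<'E'
from h import *
t=ld("top0");s=ld("side0")
crop(t,310,180,70,60,8,"c1.png");crop(s,320,160,60,80,7,"c2.png");crop(t,155,145,80,85,7,"c3.png");crop(s,130,255,120,110,5,"c4.png")
a=cv2.imread("pics/c1.png");b=cv2.imread("pics/c2.png")
E
```

```text
(no output)
```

View pics/c1.png

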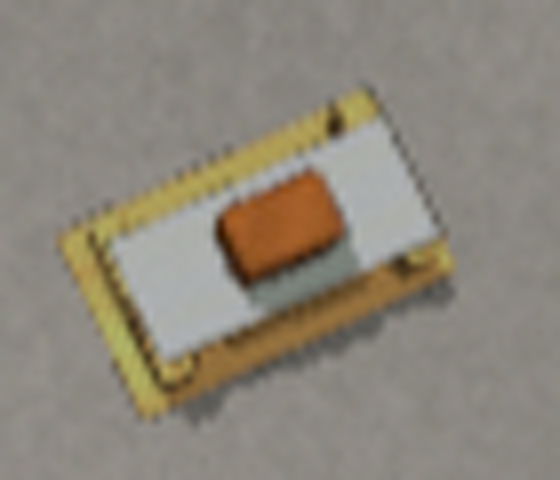

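View pics/c2.png

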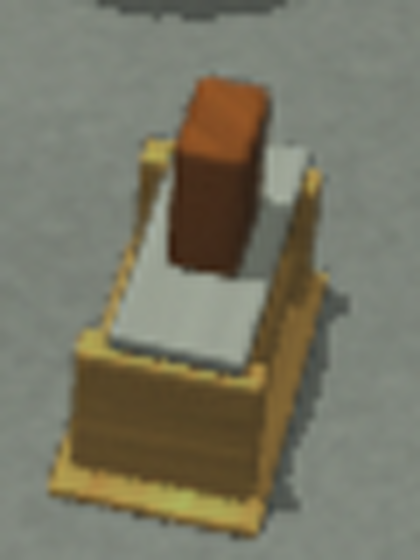

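View pics/c3.png

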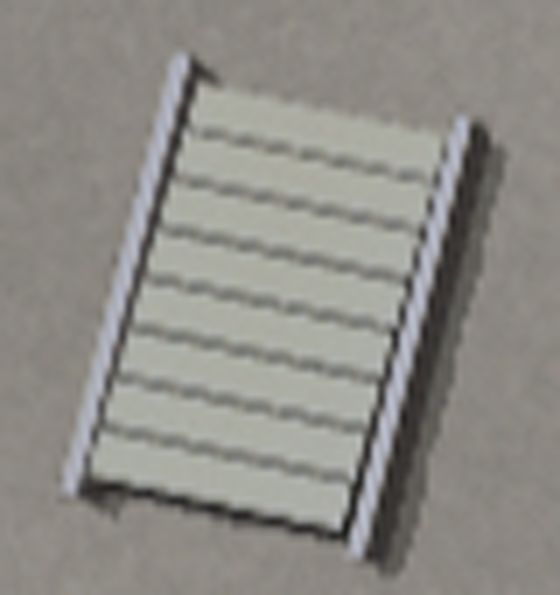

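View pics/c4.png

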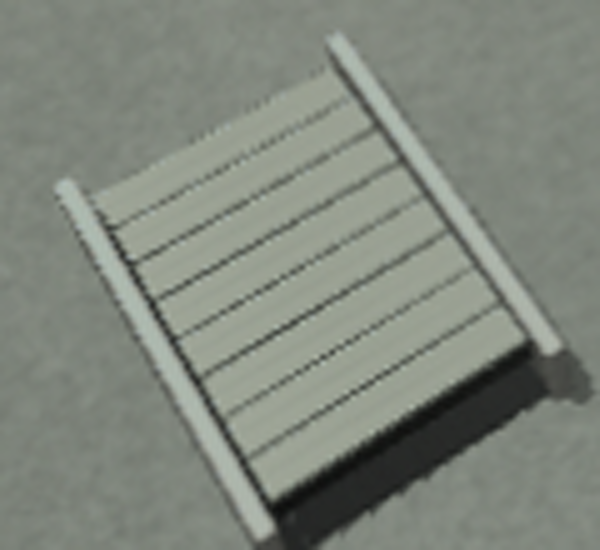

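```bash
cat > fit.py <<'E'
from h import *
from scipy.optimize import least_squares
t=ld("top0");s=ld("side0")
T=lambda l,o,k:[(x/k+o[0],y/k+o[1]) for x,y in l]
# plate: NL,NR,FR
yt=T([(105,240),(170,362),(443,235),(375,120)],(310,180),8); ys=T([(112,342),(245,365),(308,148)],(320,160),7)
ht=T([(218,222),(245,283),(342,228),(320,170)],(310,180),8); hs=T([(180,152),(248,162),(268,90),(205,78)],(320,160),7)
rt=T([(182,55),(72,490),(463,120),(357,555)],(155,145),7); rs=T([(65,185),(265,535),(337,38),(550,345)],(130,255),5)
for n,a,b in(("yoke",yt,ys),("handle",ht,hs),("rail",rt,rs)):
    for p,q in zip(a,b):
        X,r=tri([(t,p),(s,q)]);print(n,X.round(1),np.round(r,1))
E
python3 fit.py
```

```text
yoke [ 508.8 -155.3   66.1] [0.7 0.7]
yoke [ 470.3 -175.3   66.1] [0.9 0.9]
yoke [ 511.2 -264.2   69.2] [1.1 1.1]
handle [ 510.1 -188.8  122.2] [1. 1.]
handle [ 490.8 -197.   124.3] [0.9 0.9]
handle [ 507.1 -227.8  122.8] [0. 0.]
handle [ 525.8 -221.1  121.1] [0.5 0.5]
rail [670.6 229.6  31.5] [0.2 0.2]
rail [502.1 266.3  30.5] [0.7 0.7]
rail [644.2 119.8  34.6] [0.6 0.6]
rail [477.4 156.7  35.3] [1.8 1.8]
```

```bash
cat >> h.py <<'E'
from scipy.spatial.transform import Rotation as Rn
def todelta(target,st=None):
    st=st or arm.read_state();R=Rn.from_quat(st["ee_rot"]).as_matrix()
    return R.T@(np.array(target)-st["position"])/1000,R
def stat():
    s=arm.read_state();R=Rn.from_quat(s["ee_rot"]).as_matrix()
    print("t%.2f"%s["clock"],"pos",s["position"].round(2),"xyaw %.2f yyaw %.2f tilt %.2f"%(np.degrees(np.arctan2(R[1,0],R[0,0])),np.degrees(np.arctan2(R[1,1],R[0,1])),np.degrees(np.arccos(-R[2,2]))),"F",s["contact_force"].round(2),"M",s["wrist_torque"].round(2),"w %.1f"%s["gripper_width"],"j",s["joints"].round(2));return s
E
python3 - <<'E'
from h import *
stat();d,R=todelta((508.5,-208.7,245));print(d.round(4),R.round(3))
w=ld("wrist0");c=-w["R"].T@w["t"];print("cam in tool",R.T@(c-arm.read_state()["position"]),"axis",R.T@w["R"].T)
E
```

```text
t0.15 pos [255.7  569.87 255.47] xyaw -24.17 yyaw -114.17 tilt 0.10 F [-0.35  0.49 -0.73] M [-0.01  0.    0.01] w 85.2 j [ 1.41  0.39  0.01 -0.   -1.19 -0.26]
[0.5495 0.6068 0.0115] [[ 0.912 -0.41  -0.001]
 [-0.41  -0.912 -0.002]
 [ 0.     0.002 -1.   ]]
cam in tool [  84.62953804   -0.31046523 -117.8774732 ] axis [[-1.03076324e-06 -9.45577712e-01 -3.25396360e-01]
 [ 9.99999530e-01 -3.16535753e-04  9.16661730e-04]
 [-9.69774483e-04 -3.25396206e-01  9.45577267e-01]]
```

drive_tool(plan=[[[0.03,0.033,0],0],[[0.042,0.046,0],0],[[0.042,0.046,0],0],[[0.042,0.046,0],0],[[0.042,0.046,0],0],[[0.042,0.046,0],0],[[0.042,0.046,0],0],[[0.042,0.046,0],0],[[0.042,0.046,0],0],[[0.042,0.046,0],0],[[0.042,0.046,0],0],[[0.042,0.046,0],0]], fingers=-1)

```text
clock: 1.65
position: [484.3, -125.0, 256.3]
ee_rot: [0.978, -0.209, 0.0, -0.0]
contact_force: [1.3, 0.3, 0.2]
gripper_width: 85.4
```

drive_tool(plan=[[[0.038,0.044,0],0],[[0.02,0.024,0],0],[[0,0,0.01],10],[[0,0,0],10],[[0,0,0],10],[[0,0,0],10],[[0,0,0],0]])

```text
clock: 2.52
position: [508.9, -208.7, 246.0]
ee_rot: [0.848, -0.53, -0.0, 0.0]
contact_force: [-0.1, 0.0, 0.1]
gripper_width: 85.3
```

```bash
python3 - <<'E'
from h import *
stat();snap("wrist",1);stat()
E
```

```text
t2.52 pos [ 508.94 -208.71  246.01] xyaw -64.06 yyaw -154.06 tilt 0.04 F [-0.13  0.05  0.07] M [ 0.01 -0.04  0.01] w 85.3 j [-0.09  0.27 -0.19 -0.   -1.11  0.55]
t2.58 pos [ 508.99 -208.71  246.11] xyaw -64.00 yyaw -154.00 tilt 0.03 F [-0.84 -0.03 -0.34] M [-0.06 -0.09  0.05] w 85.0 j [-0.09  0.27 -0.19 -0.   -1.11  0.55]
```

View pics/wrist1.png

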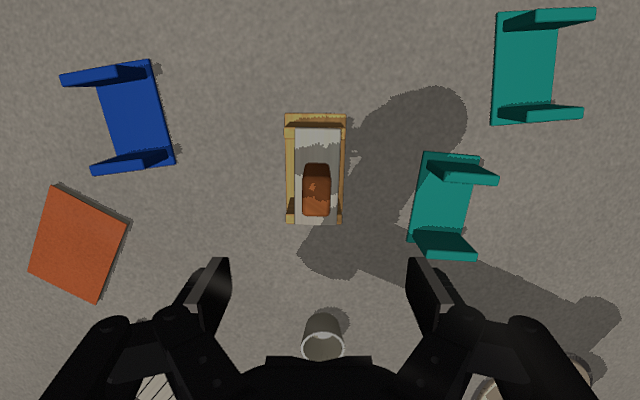

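```bash
python3 - <<'E'
from h import *
w=ld("wrist1");crop(w,270,100,90,140,5,"w1c.png")
E
```

```text
(no output)
```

View pics/w1c.png

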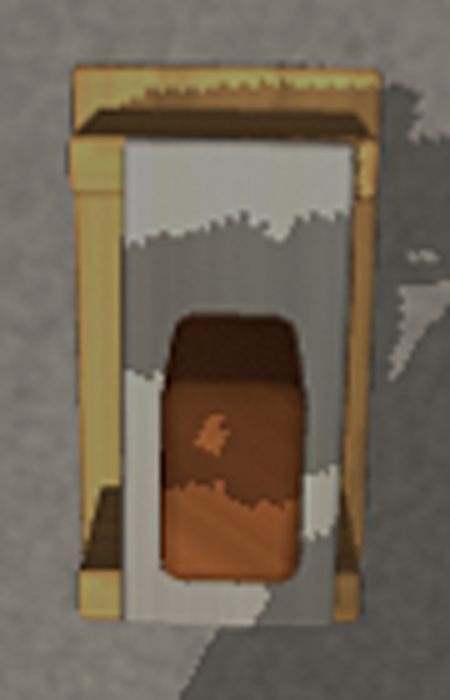

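```bash
python3 - <<'E'
from h import *
w=ld("wrist1");f=lambda p:(p[0]/5+270,p[1]/5+100)
H=np.array([atz(w,f(p),124) for p in[(165,380),(303,380),(300,578),(165,578)]]);Y=np.array([atz(w,f(p),70) for p in[(125,140),(352,140),(335,620),(123,618)]])
U=np.array([atz(w,f(p),62) for p in[(70,138),(380,138),(360,618),(78,618)]])
for A in(H,Y,U):
    m=A.mean(0);a=(A[0]+A[1]-A[2]-A[3])/2;b=(A[1]+A[2]-A[0]-A[3])/2
    print(m.round(1),"L",np.linalg.norm(a).round(1),np.degrees(np.arctan2(a[1],a[0])).round(1),"W",np.linalg.norm(b).round(1),np.degrees(np.arctan2(b[1],b[0])).round(1))
t=ld("top0");s=ld("side0")
# triangulation of handle top centre over three views
T=lambda l,o,k:np.mean([(x/k+o[0],y/k+o[1]) for x,y in l],0)
print(tri([(t,T([(218,222),(245,283),(342,228),(320,170)],(310,180),8)),(s,T([(180,152),(248,162),(268,90),(205,78)],(320,160),7)),(w,f((233,479)))]))
d,R=todelta((0,0,0));print(R.round(3))
E
```

```text
[ 511.2 -209.   124. ] L 34.2 -64.6 W 22.3 -154.1
[ 511.3 -208.9   70. ] L 97.6 -65.2 W 43.1 -154.4
[ 512.6 -206.1   62. ] L 100.4 -65.0 W 59.7 -154.1
(array([ 509.4955039 , -208.90900107,  121.36341801]), [1.4686414006887487, 0.3466478464487118, 1.5188266795586653])
[[ 0.438 -0.899 -0.   ]
 [-0.899 -0.438  0.   ]
 [-0.     0.    -1.   ]]
```

drive_tool(plan=[[[0.001,-0.001,0.03],1],[[0,0,0.05],0],[[0,0,0.04],0],[[0,0,0.022],0],[[0,0,0],0]])

```text
clock: 3.2
position: [509.3, -209.1, 102.5]
ee_rot: [0.843, -0.538, -0.002, 0.001]
contact_force: [-0.4, -0.3, 0.4]
gripper_width: 85.5
```

drive_tool(plan=[[[0,0,0],0],[[0,0,0],0],[[0,0,0],0],[[0,0,0],0],[[0,0,0],0],[[0,0,0],0],[[0,0,0],0]], fingers=1)

```text
clock: 4.08
position: [511.1, -209.3, 105.2]
ee_rot: [0.843, -0.538, 0.001, -0.0]
contact_force: [-0.2, 2.1, 5.6]
gripper_width: 23.5
```

```bash
python3 - <<'E'
from h import *
stat();snap("wrist",2)
E
```

```text
t4.08 pos [ 511.08 -209.26  105.22] xyaw -65.14 yyaw -155.14 tilt 0.09 F [-0.19  2.12  5.57] M [ 0.41  0.17 -0.02] w 23.5 j [-0.09  0.42 -0.37  0.   -0.78  0.53]
```

View pics/wrist2.png

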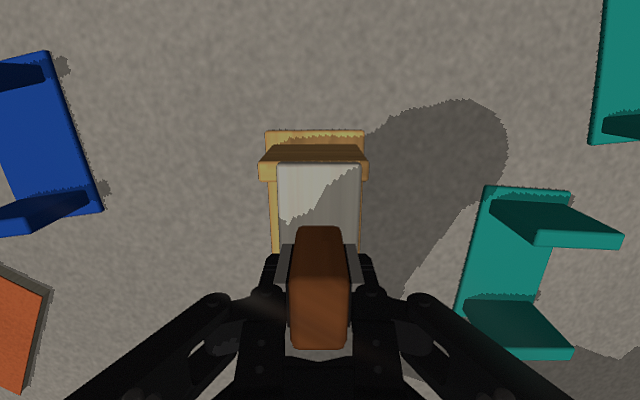

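drive_tool(plan=[[[0,0,-0.01],0],[[0,0,-0.03],0],[[0,0,-0.04],0],[[0,0,-0.04],0],[[0,0,-0.01],0],[[0,0,0],0],[[0,0,0],0]])

```text
clock: 5.0
position: [509.1, -208.9, 231.8]
ee_rot: [0.842, -0.539, -0.002, 0.001]
contact_force: [-0.3, 0.1, -3.7]
gripper_width: 23.0
```

```bash
python3 - <<'E'
from h import *
stat();snap("wrist",3);snap("side",3);stat();d,R=todelta((573.6,193.1,230));print(d.round(4),R.round(3))
E
```

```text
t5.00 pos [ 509.13 -208.86  231.81] xyaw -65.20 yyaw -155.20 tilt 0.29 F [-0.29  0.07 -3.7 ] M [-0.05  0.03 -0.01] w 23.0 j [-0.1   0.28 -0.21 -0.   -1.08  0.53]
t5.10 pos [ 509.59 -209.03  232.27] xyaw -65.18 yyaw -155.18 tilt 0.23 F [-0.54  0.61 -4.21] M [-0.07 -0.03  0.01] w 23.0 j [-0.1   0.28 -0.21 -0.   -1.08  0.53]
[-0.3381 -0.2269  0.0024] [[ 0.42  -0.908 -0.004]
 [-0.908 -0.42   0.001]
 [-0.002  0.003 -1.   ]]
```

View pics/side3.png

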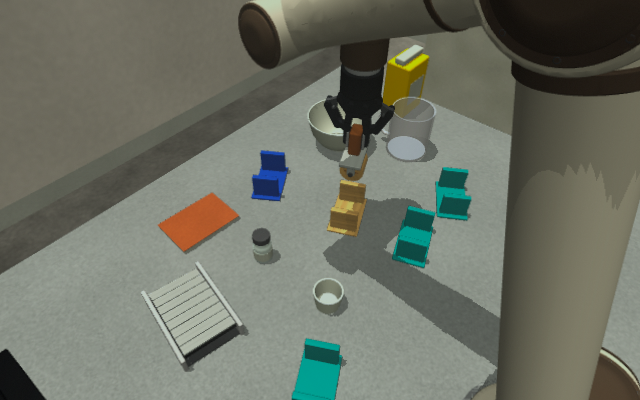

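View pics/wrist3.png

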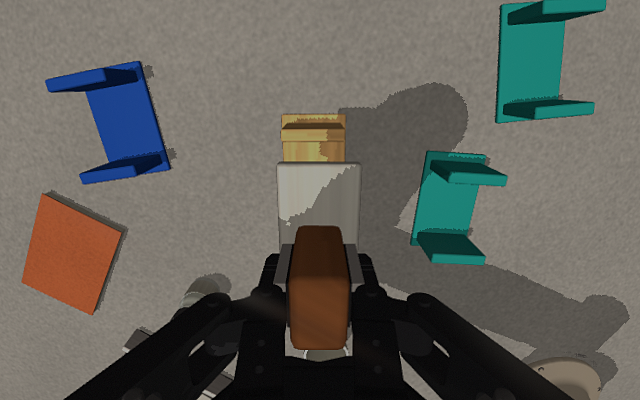

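```bash
python3 - <<'E'
from h import *
t=ld("top0");s=ld("side0")
ft=lambda p:(p[0]/7+155,p[1]/7+145); fs=lambda p:(p[0]/5+130,p[1]/5+255)
def edge(tp,sa,sb):
    c,a=ray(s,fs(sa));_,b=ray(s,fs(sb));n=np.cross(a,b);o,v=ray(t,ft(tp));return o+v*(n@(c-o))/(n@v)
print("far",edge((322,110),(105,190),(325,70)))
print("near",edge((218,504),(275,500),(530,345)))
print("gap1 far",edge((315,155),(115,228),(348,98)))
print("gap last near",edge((225,455),(250,457),(500,305)))
print("rail L",[edge((127,272),(65,185),(265,535))],"R",edge((410,337),(337,38),(550,345)))
E
```

```text
far [648.91307771 175.05086099  29.63001523]
near [495.521361   208.6428765   35.57575373]
gap1 far [631.21185164 177.27220639  29.52430635]
gap last near [513.92398673 205.86076982  38.17057566]
rail L [array([585.79663244, 248.34627048,  29.09088178])] R [559.81393142 138.52001586  30.81013454]
```

drive_tool(plan=[[[-0.02,-0.014,0],0],[[-0.035,-0.023,0],0],[[-0.045,-0.03,0],0],[[-0.045,-0.03,0],3],[[-0.045,-0.03,0],0],[[-0.045,-0.03,0],0],[[-0.045,-0.03,0],0],[[-0.035,-0.024,0],0],[[-0.02,-0.014,0],0],[[0,0,0],10],[[0,0,0],10],[[0,0,0],10]])

```text
clock: 6.6
position: [585.4, 186.6, 233.2]
ee_rot: [-0.653, 0.758, 0.0, -0.001]
contact_force: [-0.3, 0.3, -4.0]
gripper_width: 23.6
```

```bash
python3 - <<'E'
from h import *
stat();snap("wrist",4);snap("side",4);stat()
E
```

```text
t6.60 pos [585.44 186.56 233.23] xyaw -98.53 yyaw 171.47 tilt 0.14 F [-0.31  0.33 -4.  ] M [-0.07 -0.02  0.03] w 23.6 j [ 0.57  0.38 -0.05 -0.   -1.14 -0.72]
t6.70 pos [585.51 186.49 233.42] xyaw -98.20 yyaw 171.80 tilt 0.12 F [-0.24 -0.03 -4.55] M [-0.01  0.03 -0.06] w 23.4 j [ 0.57  0.38 -0.05 -0.   -1.14 -0.71]
```

View pics/wrist4.png

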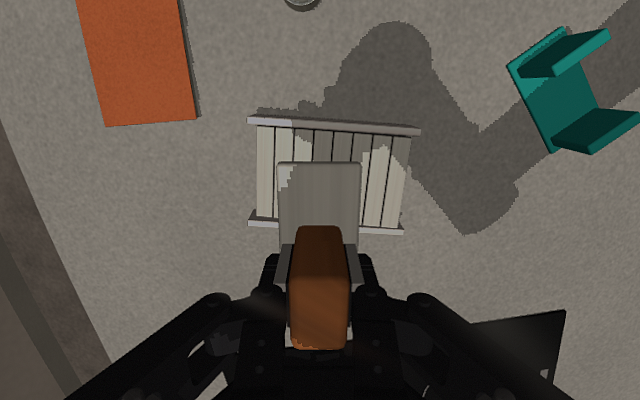

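View pics/side4.png

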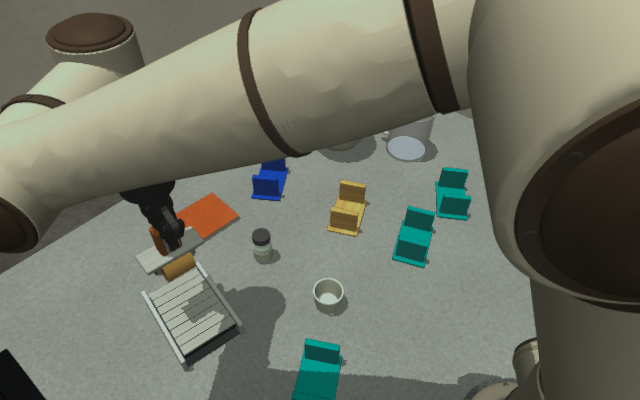

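```bash
python3 - <<'E'
from h import *
w=ld("wrist4");crop(w,235,105,200,140,4,"w4c.png")
E
```

```text
(no output)
```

View pics/w4c.png

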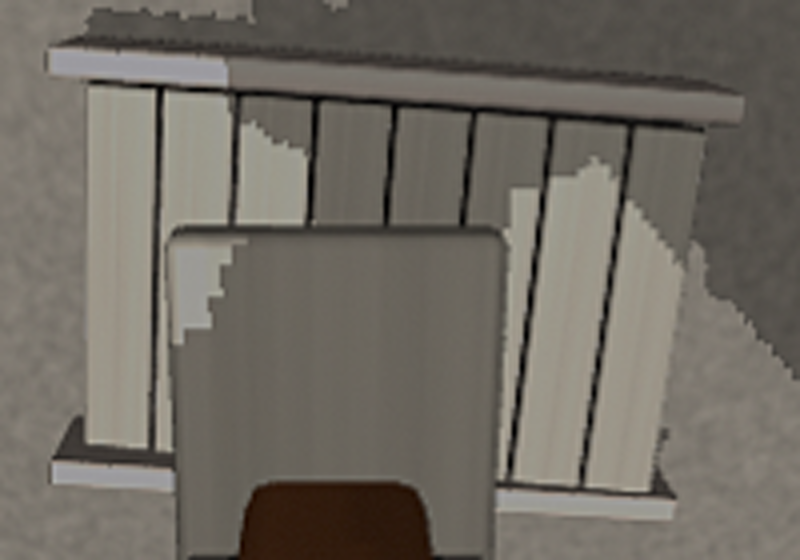

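```bash
python3 - <<'E'
from h import *
w=ld("wrist4");f=lambda p:(p[0]/4+235,p[1]/4+105)
P=[atz(w,f(p),36) for p in[(48,62),(742,109),(675,508),(52,472)]]
print(np.round(P,1),np.mean(P,0).round(1))
for a,b in((1,0),(2,3)):
    d=P[b]-P[a];print(np.linalg.norm(d),np.degrees(np.arctan2(d[1],d[0])))
print(np.linalg.norm(P[0]-P[3]),np.linalg.norm(P[1]-P[2]))
E
```

```text
[[647.8 121.5  36. ]
 [477.1 158.7  36. ]
 [500.8 267.4  36. ]
 [671.2 230.5  36. ]] [574.2 194.5  36. ]
174.77605215631627 -12.286587037467656
174.39134799951447 -12.216713748331546
111.39421886305394 111.18101089840121
```

```bash
python3 - <<'E'
from h import *
s=arm.read_state()
R=Rn.from_euler('z',-102.3,degrees=True).as_matrix()@np.diag([1,-1,-1])
print((R.T@(np.array([505.6,208.9,160])-s["position"])).round(1),R.round(3)); 
E
```

```text
[-4.9 82.8 73.4] [[-0.213 -0.977  0.   ]
 [-0.977  0.213  0.   ]
 [ 0.     0.    -1.   ]]
```

drive_tool(plan=[[[0,0,0],4.1],[[-0.002,0.03,0],0],[[-0.003,0.04,0.02],0],[[0,0.013,0.035],0],[[0,0,0.018],0],[[0,0,0],0],[[0,0,0],0]])

```text
clock: 7.58
position: [506.6, 209.8, 162.2]
ee_rot: [-0.628, 0.778, -0.0, 0.001]
contact_force: [-0.6, -0.5, -3.7]
gripper_width: 23.6
```

```bash
python3 - <<'E'
from h import *
stat();w=snap("wrist",5);snap("side",5);crop(ld("side5"),110,190,150,180,4,"s5.png");stat()
E
```

```text
t7.58 pos [506.59 209.78 162.18] xyaw -102.20 yyaw 167.80 tilt 0.10 F [-0.6  -0.49 -3.73] M [0.01 0.03 0.04] w 23.6 j [ 0.69  0.34 -0.31  0.   -0.91 -0.9 ]
t7.67 pos [506.56 209.87 162.41] xyaw -102.24 yyaw 167.76 tilt 0.13 F [-0.39  0.4  -4.54] M [-0.03  0.    0.01] w 23.6 j [ 0.69  0.34 -0.31  0.   -0.91 -0.9 ]
```

View pics/wrist5.png

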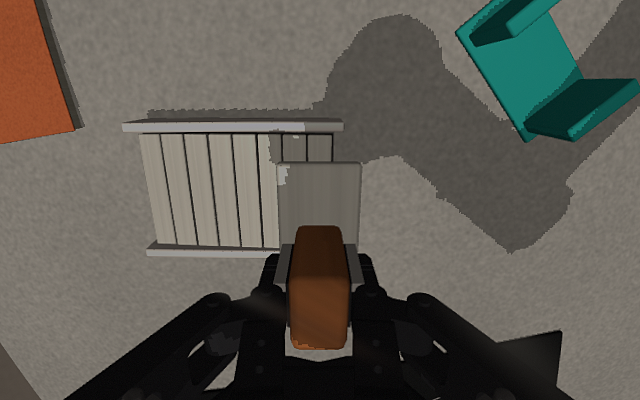

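View pics/s5.png

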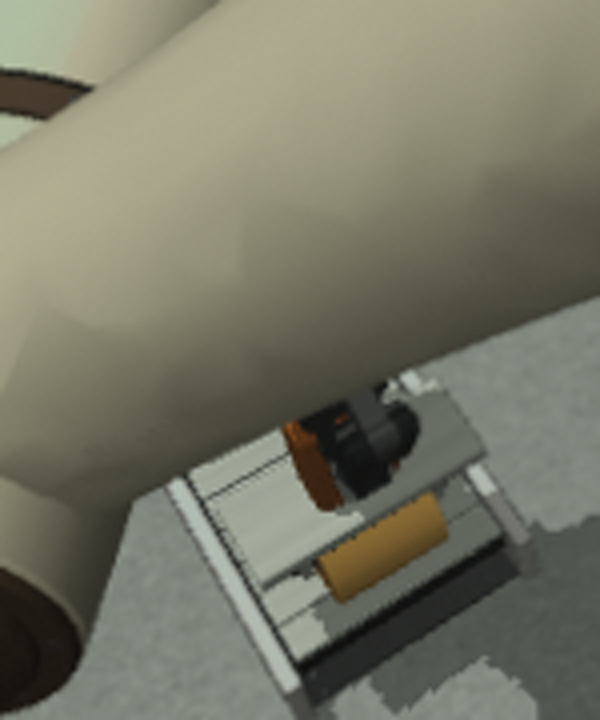

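drive_tool(plan=[[[0,0,0.01],0],[[0,0,0.008],0],[[0,0,0.002],0],[[0,0,0],0]])

```text
clock: 8.18
position: [505.7, 209.5, 141.0]
ee_rot: [-0.628, 0.779, -0.0, -0.0]
contact_force: [-0.8, 0.8, -4.7]
gripper_width: 23.3
```

drive_tool(plan=[[[0,0,0.001],0],[[0,0,0.001],0],[[0,0,0],0]])

```text
clock: 8.55
position: [505.7, 209.6, 139.3]
ee_rot: [-0.628, 0.779, -0.0, 0.0]
contact_force: [0.1, -0.4, -3.1]
gripper_width: 23.5
```

drive_tool(plan=[[[0,0,0.001],0],[[0,0,0.001],0],[[0,0,0],0]])

```text
clock: 8.93
position: [505.7, 209.6, 137.2]
ee_rot: [-0.627, 0.779, 0.0, -0.0]
contact_force: [1.0, 0.3, -4.3]
gripper_width: 23.3
```

drive_tool(plan=[[[0,0,0.001],0],[[0,0,0.001],0],[[0,0,0],0]])

```text
clock: 9.3
position: [505.8, 209.6, 135.5]
ee_rot: [-0.628, 0.779, -0.0, 0.0]
contact_force: [0.3, -0.5, -4.1]
gripper_width: 23.2
```

drive_tool(plan=[[[0,0,0.001],0],[[0,0,0.001],0],[[0,0,0],0]])

```text
clock: 9.68
position: [506.3, 209.7, 134.2]
ee_rot: [-0.628, 0.778, -0.0, 0.001]
contact_force: [-0.0, -2.4, 2.2]
gripper_width: 23.5
```

drive_tool(plan=[[[0,0,0.001],0],[[0,0,0.001],0],[[0,0,0],0]])

```text
clock: 10.05
position: [506.0, 209.7, 131.5]
ee_rot: [-0.628, 0.779, -0.0, 0.0]
contact_force: [-0.4, -1.1, 2.6]
gripper_width: 23.6
```

drive_tool(plan=[[[0,0,0.001],0],[[0,0,0],0],[[0,0,0],0]])

```text
clock: 10.42
position: [505.7, 209.7, 130.4]
ee_rot: [-0.628, 0.779, 0.0, 0.0]
contact_force: [-0.2, -0.1, 4.2]
gripper_width: 23.5
```

drive_tool(plan=[[[0,0,0.001],0],[[0,0,0],0],[[0,0,0],0]])

```text
clock: 10.8
position: [505.7, 209.8, 129.7]
ee_rot: [-0.628, 0.779, 0.0, 0.0]
contact_force: [-1.3, -0.7, 6.2]
gripper_width: 23.0
```

drive_tool(plan=[[[0,0,0.001],0],[[0,0,0],0],[[0,0,0],0]])

```text
clock: 11.18
position: [505.6, 209.8, 129.1]
ee_rot: [-0.628, 0.779, 0.0, 0.0]
contact_force: [-2.0, -0.0, 9.0]
gripper_width: 23.3
```

drive_tool(plan=[[[0,-0.002,0.0],0],[[0,-0.002,0.0001],0],[[0,-0.002,0.0001],0]])

```text
clock: 11.55
position: [511.4, 208.6, 128.9]
ee_rot: [-0.628, 0.778, 0.0, 0.0]
contact_force: [-1.4, -0.9, 7.5]
gripper_width: 23.3
```

drive_tool(plan=[[[0,-0.002,0.0001],0],[[0,-0.002,0.0001],0],[[0,-0.002,0.0001],0]])

```text
clock: 11.92
position: [518.0, 207.2, 128.7]
ee_rot: [-0.628, 0.778, -0.0, 0.001]
contact_force: [0.6, -0.9, 7.1]
gripper_width: 23.2
```

drive_tool(plan=[[[0,-0.002,0.0001],0],[[0,-0.002,0.0001],0],[[0,-0.002,0.0001],0]])

```text
clock: 12.3
position: [523.9, 205.8, 128.3]
ee_rot: [-0.628, 0.778, -0.0, 0.001]
contact_force: [-0.0, -1.9, 7.1]
gripper_width: 23.6
```

drive_tool(plan=[[[0,-0.0025,0.0002],0],[[0,-0.0025,0.0002],0],[[0,-0.0025,0.0001],0],[[0,-0.0025,0.0001],0]])

```text
clock: 12.8
position: [533.1, 203.8, 127.7]
ee_rot: [-0.628, 0.778, -0.0, 0.0]
contact_force: [-1.0, -0.4, 8.0]
gripper_width: 23.2
```

drive_tool(plan=[[[0,-0.0025,0.0001],0],[[0,-0.0025,0.0001],0],[[0,-0.0025,0.0001],0],[[0,-0.0025,0.0001],0]])

```text
clock: 13.3
position: [543.5, 201.5, 127.3]
ee_rot: [-0.628, 0.778, -0.0, 0.001]
contact_force: [-0.2, -1.7, 6.9]
gripper_width: 23.4
```

drive_tool(plan=[[[0,-0.0025,0.0003],0],[[0,-0.0025,0.0002],0],[[0,-0.0025,0.0001],0],[[0,-0.0025,0.0001],0]])

```text
clock: 13.8
position: [552.6, 199.5, 126.6]
ee_rot: [-0.628, 0.778, -0.0, 0.0]
contact_force: [-1.7, -0.6, 6.5]
gripper_width: 23.4
```

drive_tool(plan=[[[0,-0.0025,0.0001],0],[[0,-0.0025,0.0001],0],[[0,-0.0025,0.0001],0],[[0,-0.0025,0.0001],0]])

```text
clock: 14.3
position: [563.0, 197.2, 126.2]
ee_rot: [-0.628, 0.778, -0.0, 0.0]
contact_force: [-0.5, -2.5, 6.4]
gripper_width: 23.4
```

drive_tool(plan=[[[0,-0.0025,0.0004],0],[[0,-0.0025,0.0002],0],[[0,-0.0025,0.0002],0],[[0,-0.0025,0.0001],0]])

```text
clock: 14.8
position: [572.2, 195.2, 125.4]
ee_rot: [-0.628, 0.778, -0.0, 0.0]
contact_force: [-1.6, -1.4, 8.3]
gripper_width: 23.3
```

drive_tool(plan=[[[0,-0.0025,0.0002],0],[[0,-0.0025,0.0001],0],[[0,-0.0025,0.0002],0],[[0,-0.0025,0.0001],0]])

```text
clock: 15.3
position: [582.7, 192.9, 124.9]
ee_rot: [-0.628, 0.778, -0.001, 0.001]
contact_force: [-0.5, -2.2, 6.5]
gripper_width: 23.4
```

drive_tool(plan=[[[0,-0.0025,0.0002],0],[[0,-0.0025,0.0001],0],[[0,-0.0025,0.0002],0],[[0,-0.0025,0.0001],0]])

```text
clock: 15.8
position: [591.7, 190.9, 124.3]
ee_rot: [-0.628, 0.778, -0.0, 0.0]
contact_force: [-1.4, -1.5, 6.6]
gripper_width: 23.3
```

drive_tool(plan=[[[0,-0.0025,0.0004],0],[[0,-0.0025,0.0002],0],[[0,-0.0025,0.0002],0],[[0,-0.0025,0.0001],0]])

```text
clock: 16.3
position: [602.3, 188.6, 123.6]
ee_rot: [-0.628, 0.778, -0.001, 0.001]
contact_force: [-0.3, -1.7, 6.2]
gripper_width: 23.0
```

drive_tool(plan=[[[0,-0.0025,0.0002],0],[[0,-0.0025,0.0001],0],[[0,-0.0025,0.0002],0],[[0,-0.0025,0.0001],0]])

```text
clock: 16.8
position: [611.3, 186.7, 122.9]
ee_rot: [-0.628, 0.778, -0.0, 0.0]
contact_force: [-1.5, -1.0, 7.4]
gripper_width: 23.4
```

drive_tool(plan=[[[0,-0.0025,0.0003],0],[[0,-0.0025,0.0001],0],[[0,-0.0025,0.0002],0],[[0,-0.0025,0.0001],0]])

```text
clock: 17.3
position: [621.9, 184.3, 122.3]
ee_rot: [-0.628, 0.778, -0.001, 0.001]
contact_force: [-1.1, -2.8, 7.1]
gripper_width: 23.3
```

drive_tool(plan=[[[0,-0.0025,0.0002],0],[[0,-0.0025,0.0001],0],[[0,-0.0025,0.0002],0],[[0,-0.0025,0.0001],0]])

```text
clock: 17.8
position: [630.9, 182.4, 121.7]
ee_rot: [-0.628, 0.778, -0.0, 0.0]
contact_force: [-1.6, -1.9, 7.5]
gripper_width: 23.3
```

drive_tool(plan=[[[0,-0.0025,0.0002],0],[[0,-0.0025,0.0001],0],[[0,-0.0025,0.0002],0],[[0,-0.0025,0.0001],0],[[0,-0.002,0.0001],0],[[0,0,0],0]])

```text
clock: 18.55
position: [643.6, 179.6, 120.9]
ee_rot: [-0.628, 0.778, -0.001, 0.001]
contact_force: [0.7, -2.0, 7.0]
gripper_width: 23.5
```

drive_tool(plan=[[[0,0,0.0005],0],[[0,0,0],0],[[0,0,0],0]])

```text
clock: 18.92
position: [643.6, 179.6, 120.8]
ee_rot: [-0.628, 0.778, -0.001, 0.001]
contact_force: [0.7, -2.1, 6.9]
gripper_width: 23.3
```

```bash
python3 - <<'E'
from h import *
stat();w=snap("wrist",6);snap("side",6);crop(ld("side6"),110,190,150,180,4,"s6.png");stat();stat()
E
```

```text
t18.93 pos [643.63 179.62 120.82] xyaw -102.23 yyaw 167.77 tilt 0.16 F [ 0.7  -2.12  6.89] M [-0.81 -0.06  0.04] w 23.3 j [ 0.51  0.57 -0.05  0.   -0.95 -0.73]
t19.02 pos [643.63 179.6  120.83] xyaw -102.23 yyaw 167.77 tilt 0.17 F [-0.48 -1.54  6.72] M [-0.86 -0.08  0.06] w 23.2 j [ 0.51  0.57 -0.05  0.   -0.95 -0.73]
t19.02 pos [643.63 179.6  120.83] xyaw -102.23 yyaw 167.77 tilt 0.17 F [-0.48 -1.54  6.72] M [-0.86 -0.08  0.06] w 23.2 j [ 0.51  0.57 -0.05  0.   -0.95 -0.73]
```

View pics/s6.png

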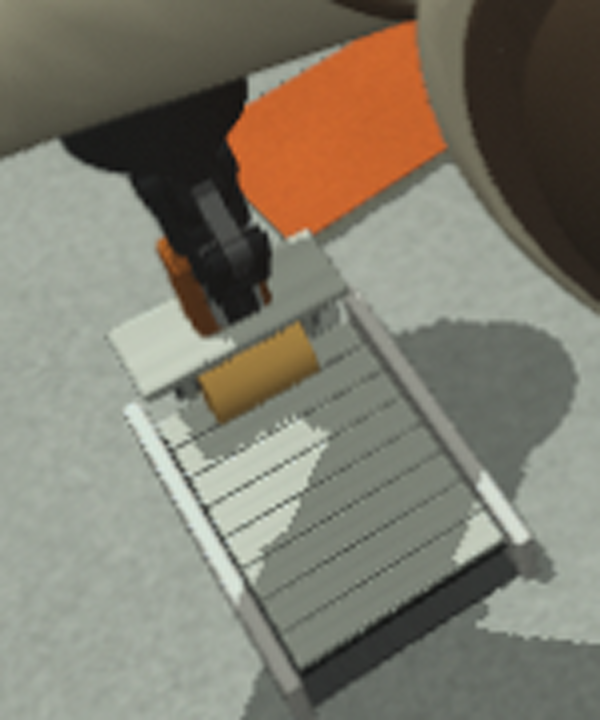

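View pics/wrist6.png

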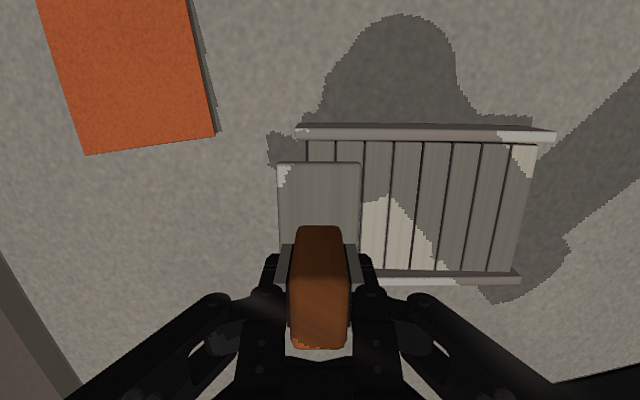

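drive_tool(plan=[[[0,0,0.0005],0],[[0,0,0.0003],0],[[0,0,0],0],[[0,0,0],0]])

```text
clock: 19.52
position: [643.9, 179.6, 120.7]
ee_rot: [-0.628, 0.778, -0.001, 0.001]
contact_force: [-0.2, -2.6, 9.7]
gripper_width: 23.1
```

drive_tool(plan=[[[0,0.003,-0.0002],0],[[0,0.003,-0.0002],0],[[0,0.003,-0.0001],0],[[0,0.003,-0.0002],0],[[0,0.003,-0.0002],0],[[0,0.003,-0.0002],0]])

```text
clock: 20.27
position: [626.4, 183.4, 121.6]
ee_rot: [-0.628, 0.778, -0.001, 0.002]
contact_force: [0.7, -2.3, 9.6]
gripper_width: 23.6
```

drive_tool(plan=[[[0,0.003,-0.0002],0],[[0,0.003,-0.0002],0],[[0,0.003,-0.0001],0],[[0,0.003,-0.0002],0],[[0,0.003,-0.0002],0],[[0,0.003,-0.0002],0]])

```text
clock: 21.02
position: [608.8, 187.3, 122.8]
ee_rot: [-0.628, 0.778, -0.001, 0.002]
contact_force: [0.1, -2.8, 8.7]
gripper_width: 23.5
```

drive_tool(plan=[[[0,0.003,-0.0001],0],[[0,0.003,-0.0002],0],[[0,0.003,-0.0001],0],[[0,0.003,-0.0002],0],[[0,0.003,-0.0002],0],[[0,0.003,-0.0002],0]])

```text
clock: 21.78
position: [591.3, 191.2, 123.8]
ee_rot: [-0.628, 0.778, -0.001, 0.002]
contact_force: [1.0, -3.7, 9.9]
gripper_width: 23.6
```

drive_tool(plan=[[[0,0.003,-0.0002],0],[[0,0.003,-0.0002],0],[[0,0.003,-0.0001],0],[[0,0.003,-0.0002],0],[[0,0.003,-0.0002],0],[[0,0.003,-0.0002],0]])

```text
clock: 22.52
position: [573.7, 195.2, 124.9]
ee_rot: [-0.628, 0.778, -0.001, 0.002]
contact_force: [1.0, -2.7, 9.0]
gripper_width: 23.3
```

drive_tool(plan=[[[0,0.003,-0.0002],0],[[0,0.003,-0.0002],0],[[0,0.003,-0.0001],0],[[0,0.003,-0.0002],0],[[0,0.003,-0.0002],0],[[0,0.003,-0.0002],0]])

```text
clock: 23.28
position: [556.0, 199.1, 125.9]
ee_rot: [-0.628, 0.778, -0.001, 0.002]
contact_force: [0.9, -3.5, 10.3]
gripper_width: 23.7
```

drive_tool(plan=[[[0,0.003,-0.0002],0],[[0,0.003,-0.0002],0],[[0,0.003,-0.0002],0],[[0,0.003,-0.0002],0],[[0,0.003,-0.0002],0],[[0,0.003,-0.0002],0]])

```text
clock: 24.02
position: [538.4, 203.0, 126.9]
ee_rot: [-0.628, 0.778, -0.001, 0.002]
contact_force: [0.3, -2.6, 9.6]
gripper_width: 23.3
```

drive_tool(plan=[[[0,0.003,-0.0002],0],[[0,0.003,-0.0002],0],[[0,0.003,-0.0002],0],[[0,0.003,-0.0002],0],[[0,0.003,-0.0002],0],[[0,0.003,-0.0002],0]])

```text
clock: 24.78
position: [520.7, 206.9, 128.0]
ee_rot: [-0.628, 0.778, -0.001, 0.002]
contact_force: [0.3, -1.7, 9.7]
gripper_width: 23.4
```

drive_tool(plan=[[[0,0.003,-0.0002],0],[[0,0.003,-0.0002],0],[[0,0.003,-0.0002],0],[[0,0.003,-0.0002],0],[[0,0.002,-0.0001],0],[[0,0,0],0]])

```text
clock: 25.52
position: [506.8, 210.0, 128.7]
ee_rot: [-0.628, 0.778, -0.001, 0.001]
contact_force: [0.5, -1.7, 9.1]
gripper_width: 23.5
```

drive_tool(plan=[[[0,0,-0.005],0],[[0,0,-0.02],0],[[0,0,-0.03],0],[[0,0,-0.035],0],[[0,0,-0.015],0],[[0,0,0],0],[[0,0,0],0]])

```text
clock: 26.4
position: [504.6, 209.1, 230.0]
ee_rot: [-0.627, 0.779, 0.001, -0.002]
contact_force: [0.0, -0.5, -4.9]
gripper_width: 23.6
```

```bash
python3 - <<'E'
from h import *
stat();w=snap("wrist",7);snap("side",7);crop(ld("side7"),110,190,150,180,4,"s7.png");d,R=todelta((510.8,-209.2,233));print(d.round(4))
E
```

```text
t26.40 pos [504.57 209.12 229.97] xyaw -102.30 yyaw 167.70 tilt 0.25 F [ 0.   -0.45 -4.88] M [-0.03  0.01  0.01] w 23.6 j [ 0.69  0.27 -0.22 -0.   -1.08 -0.9 ]
[ 0.4076 -0.0947 -0.0019]
```

View pics/wrist7.png

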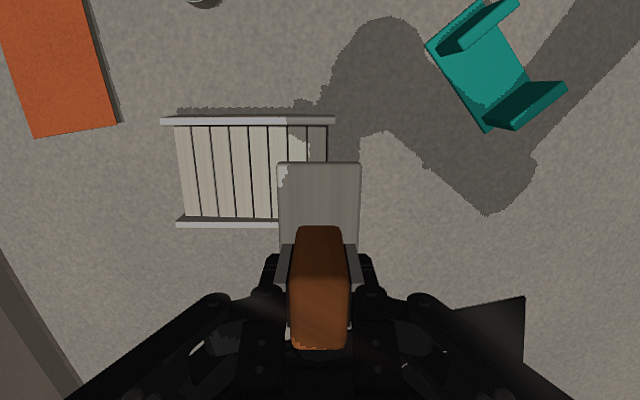

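View pics/s7.png

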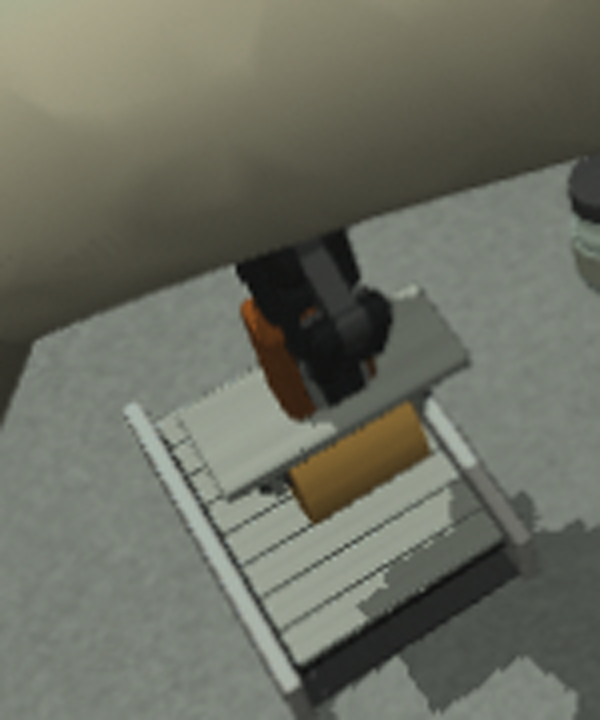

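drive_tool(plan=[[[0.025,-0.006,0],0],[[0.045,-0.01,0],0],[[0.052,-0.012,0],0],[[0.052,-0.012,0],0],[[0.052,-0.012,0],0],[[0.052,-0.012,0],0],[[0.052,-0.012,0],0],[[0.042,-0.01,-0.002],0],[[0.024,-0.006,0],0],[[0.0116,-0.0027,0],0],[[0,0,0],0]])

```text
clock: 27.88
position: [511.4, -209.0, 233.4]
ee_rot: [-0.627, 0.779, 0.001, -0.0]
contact_force: [-0.3, 0.5, -3.9]
gripper_width: 22.8
```

drive_tool(plan=[[[0,0,0],-9],[[0,0,0],-10],[[0,0,0],-10],[[0,0,0],-8],[[0,0,0],0],[[0,0,0],0]])

```text
clock: 28.62
position: [511.7, -208.1, 234.2]
ee_rot: [0.842, -0.54, -0.0, -0.0]
contact_force: [0.9, -0.4, -4.4]
gripper_width: 23.5
```

```bash
python3 - <<'E'
from h import *
stat();w=snap("wrist",8);snap("side",8);crop(ld("side8"),290,80,130,170,4,"s8.png");stat();d,R=todelta((510.8,-209.2,233));print(d.round(4))
E
```

```text
t28.62 pos [ 511.69 -208.1   234.16] xyaw -65.33 yyaw -155.33 tilt 0.01 F [ 0.89 -0.39 -4.38] M [-0.03 -0.02 -0.02] w 23.5 j [-0.09  0.28 -0.21 -0.   -1.09  0.52]
t28.73 pos [ 511.67 -208.43  234.18] xyaw -65.31 yyaw -155.31 tilt 0.01 F [ 0.2  -0.03 -3.83] M [-0.03 -0.01  0.04] w 23.6 j [-0.09  0.28 -0.21 -0.   -1.09  0.52]
[0.0003 0.0011 0.0012]
```

View pics/wrist8.png

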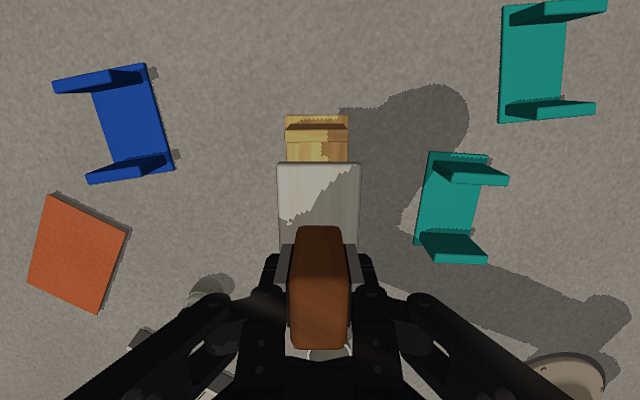

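View pics/side8.png

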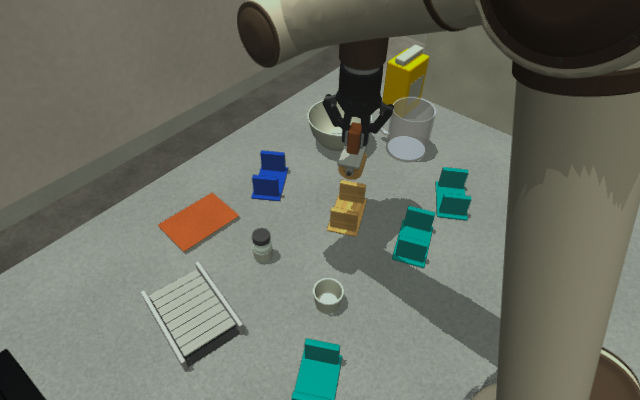

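```bash
python3 - <<'E'
from h import *
a,b=[cv2.resize(ld(n)["image"][260:365,135:245,::-1],None,fx=3.6,fy=3.6,interpolation=cv2.INTER_CUBIC) for n in("side3","side8")]
cv2.imwrite("pics/cmp.png",np.hstack([a,b]))
E
```

```text
(no output)
```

View pics/cmp.png

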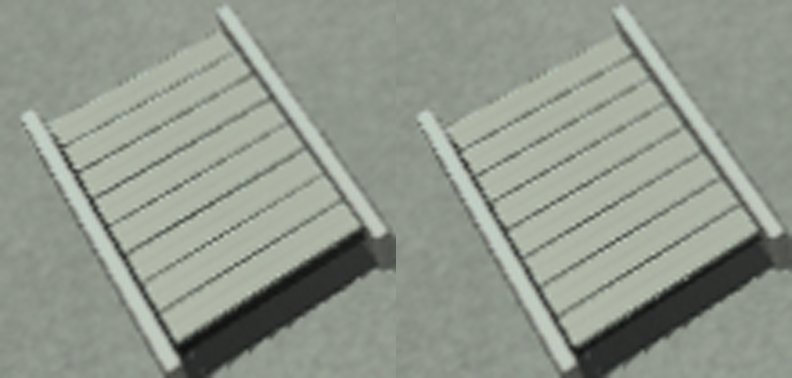

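drive_tool(plan=[[[0,0.0,0.03],0],[[0,0,0.045],0],[[0,0,0.03],0],[[0,0,0.012],0],[[0,0,0.004],0],[[0,0,0],0]])

```text
clock: 29.48
position: [512.5, -209.0, 114.2]
ee_rot: [0.842, -0.539, 0.001, -0.0]
contact_force: [0.3, 0.0, -3.3]
gripper_width: 23.4
```

The comparison shows all eight slats dropped, with even gaps. I'll lower the last few mm by force.

drive_tool(plan=[[[0,0,0.004],0],[[0,0,0.003],0],[[0,0,0],0]])

```text
clock: 29.85
position: [511.5, -208.8, 106.2]
ee_rot: [0.842, -0.539, -0.0, 0.0]
contact_force: [0.3, -0.8, -4.2]
gripper_width: 23.4
```

drive_tool(plan=[[[0,0,0.001],0],[[0,0,0.001],0],[[0,0,0],0]])

```text
clock: 30.22
position: [511.9, -208.8, 105.2]
ee_rot: [0.842, -0.539, 0.0, 0.0]
contact_force: [-2.0, 3.3, 4.6]
gripper_width: 23.5
```

```bash
python3 - <<'E'
from h import *
stat();w=snap("wrist",9);s=snap("side",9);crop(s,300,140,100,110,5,"s9.png")
E
```

```text
t30.23 pos [ 511.87 -208.81  105.24] xyaw -65.24 yyaw -155.24 tilt 0.04 F [-1.95  3.34  4.63] M [ 0.48  0.8  -0.07] w 23.5 j [-0.09  0.42 -0.36  0.   -0.78  0.53]
```

View pics/s9.png

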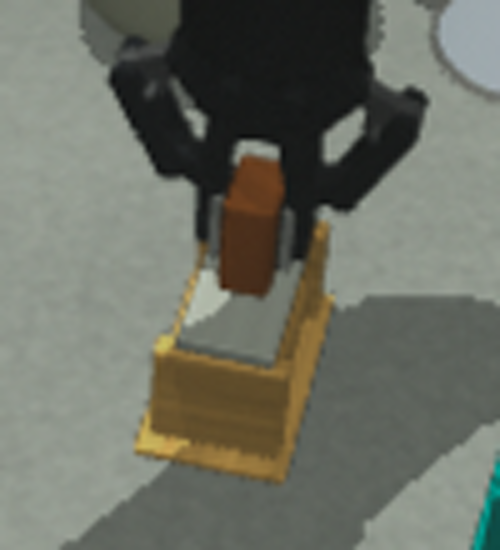

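View pics/wrist9.png

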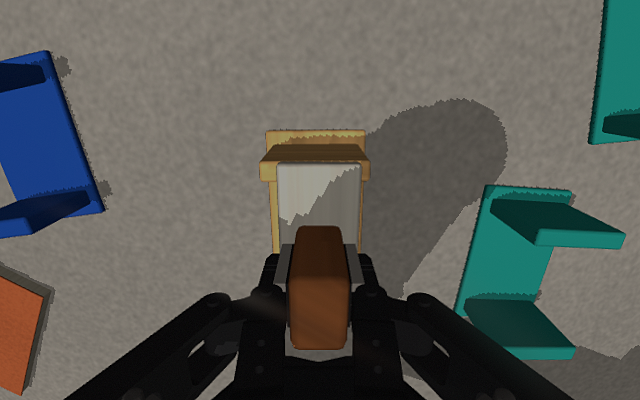

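Seated on both uprights: the yoke rests on them at the same TCP height as when I gripped it. Releasing.

drive_tool(plan=[[[0,0,0],0],[[0,0,0],0],[[0,0,0],0],[[0,0,0],0],[[0,0,0],0],[[0,0,0],0],[[0,0,0],0]], fingers=-1)

```text
clock: 31.2
position: [511.7, -208.8, 104.2]
ee_rot: [0.842, -0.539, 0.0, -0.0]
contact_force: [-0.1, -0.6, 0.5]
gripper_width: 85.2
```

drive_tool(plan=[[[0,0,-0.01],0],[[0,0,-0.02],0],[[0,0,-0.04],0],[[0,0,-0.04],0],[[0,0,-0.03],0],[[0,0,0],0],[[0,0,0],0]])

```text
clock: 32.08
position: [511.2, -208.6, 244.1]
ee_rot: [0.842, -0.539, -0.0, -0.0]
contact_force: [0.2, -0.1, -1.3]
gripper_width: 85.3
```

```bash
python3 - <<'E'
from h import *
stat();w=snap("wrist",10);t=snap("top",10);s=snap("side",10)
E
```

```text
t32.08 pos [ 511.18 -208.64  244.07] xyaw -65.28 yyaw -155.28 tilt 0.03 F [ 0.19 -0.08 -1.31] M [-0.    0.04  0.05] w 85.3 j [-0.09  0.27 -0.19 -0.   -1.11  0.53]
```

View pics/wrist10.png

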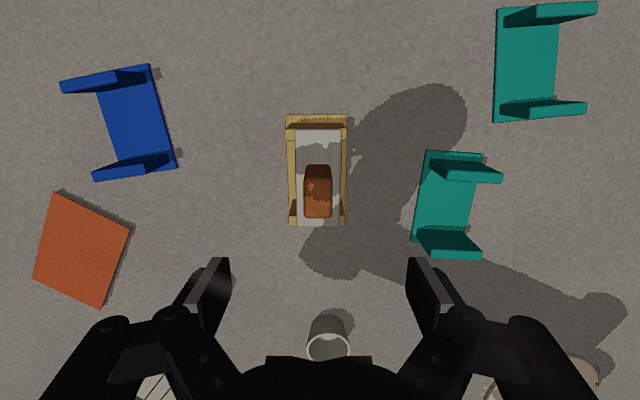

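View pics/side10.png

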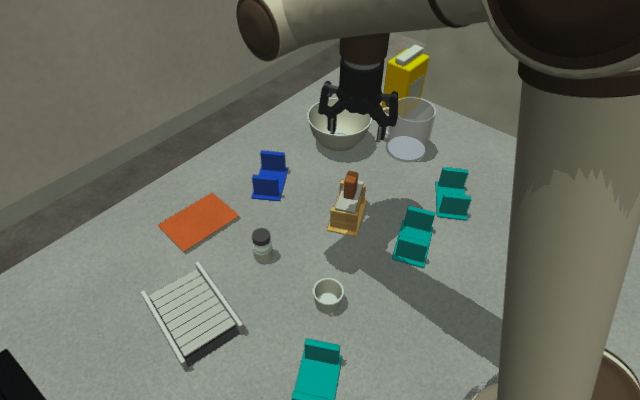

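```bash
python3 - <<'E'
from h import *
from scipy.ndimage import map_coordinates
from scipy.signal import find_peaks
c=np.array([574,194.]);a=np.radians(-12.3);ux=np.array([np.cos(a),np.sin(a)]);uy=np.array([-ux[1],ux[0]])
for y0 in (-20,0,20):
  out=[]
  for n in("side0","side10"):
    d=ld(n);g=d["image"].astype(float).mean(2)
    xs=np.arange(-95,95,.25);pr=[]
    for y in np.arange(y0-8,y0+9,2):
        X=[np.r_[c+x*ux+y*uy,28-0.059*x] for x in xs];p=proj(d,X);pr.append(map_coordinates(g,[p[:,1],p[:,0]],order=1))
    v=np.mean(pr,0);pk,_=find_peaks(-v,prominence=4);out.append(xs[pk])
    print(y0,n,xs[pk])
s=ld("side0");X=np.r_[c,28];p=proj(s,[X,X+[0,0,3.5]]);q=atz(s,p[1],28);print("expected apparent x shift for 3.5mm",(q-X)[:2]@ux)
E
```

```text
-20 side0 [-80.   -55.75 -36.   -16.     4.    24.25  44.5   64.25]
-20 side10 [-81.5  -58.25 -38.25 -18.25   1.75  21.75  41.5   61.5 ]
0 side0 [-80.25 -55.5  -35.75 -15.75   4.25  24.5   44.5   64.5 ]
0 side10 [-81.75 -58.   -38.   -18.25   1.75  21.5   41.5   61.5 ]
20 side0 [-80.5  -55.25 -35.5  -15.75   4.25  24.5   44.5   64.5 ]
20 side10 [-81.75 -57.75 -38.   -18.25   1.75  21.75  41.75  61.75  83.75]
expected apparent x shift for 3.5mm 2.2764167714124093
```

```bash
python3 -c "
from bench import arm
print(arm.job_done())"
```

```text
the job is handed in; nothing more can be done
None
```

I rolled all eight slats down onto their bed, hung the roller back in its wooden stand, let go, and handed the job in at about 32 s. The hand-in reports no verdict, so success rests on my own checks.

**Rolling:** One slow pass went from the near (robot-side) end to the far end, and one came back. The press read about 10–14 N, and no reading between moves came near 22 N. Forces within a move were not recorded, so I cannot exclude a brief higher peak. The bed falls about 0.059 rad away from the robot, and I followed that slope.

**Last checks:**
- **Slats:** In before and after side-camera pictures, every slat-to-slat gap shifted by about the amount a 3.5–4.5 mm drop would give. The gaps are now evenly spaced at about 20 mm. No slat height was read directly.
- **Roller:** It hangs upright with its yoke on both uprights, at the same tool height as when I first gripped it.
- **Robot and surroundings:** The gripper is open and about 14 cm clear of the stand. The other things look unmoved in the side picture, which I compared only by eye.

**Disagreement:** The first two-camera triangulation put the rail tops 1–7 mm low, so I set the press by feel and force instead.

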